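# Garlic from the pull-out basket behind the jars

## Task

The salt shaker, the spice jar and the squat canister stand in the way of the rack's pull-out basket: clear all three onto the wooden chopping board, upright, before you open it. Then pull the basket out by its knob, take out the garlic and set it on the middle of the white plate. Push the basket fully home again and put the three back, each upright on exactly the spot where it stood at the start.

Things in the scene. Friction and masses are not known exactly. Their poses are not given: they have to be found in the camera images.
- salt: salt shaker: clear round body, grey domed top; 44 mm across up to 70 mm high, 90 mm tall overall, 0.1 kg. Origin at the centre of its underside, z up. Loose; stands in the row before the basket, in any of three places.
- spice_jar: slender round spice jar with a black cap (cap begins at about 85 mm), 40 mm across, 105 mm tall, 0.11 kg. Origin at the centre of its underside, z up. Loose; in the same row.
- canister: squat white canister with a rolled lid rim: rim 57 mm across from 37 to 54 mm high, body 51 mm across below it; 54 mm tall, 0.08 kg. Origin at the centre of its underside, z up. Loose; in the same row. (The white canisters on top of the rack are not meant.)
- garlic: garlic bulb, 53 mm across, widest about 22 mm above its underside, 53 mm tall with its tip, 0.03 kg. Origin at the centre of its underside, z up as it stands. Loose on the basket's floor under the rack's top wires, 60 to 75 mm behind the basket's front face; it can be taken from above only when the basket is pulled out by about 0.12 m or more.
- plate: white side plate, 160 mm across, rim 16 mm high, its flat middle 5 mm above the worktop. Fixed. Origin at the centre of its underside. Lies left or right of the rack.
- board: wooden chopping board, 220 (its x) by 140 (its y) by 18 mm thick. Fixed. Origin at the centre of its underside. Lies on the other side of the rack from the plate.
- rack: white wire rack, 104 mm high, 260 mm wide (its y), fixed. Origin on the worktop below the middle of the closed basket's front face; its x points from that face to the back, z up. Its wire top begins 20 mm behind the face; two white canisters stand on the top's back half (up to 180 mm high). The row of three stands about 100 mm before the face, about 85 mm apart.
- knob (a point): middle of the basket's round wooden knob (28 mm across, 24 mm long along the rack's x, axis level), 24 mm before the front board and 66 mm above the worktop; moves with the basket. From above it can be pinched between fingers closing along the rack's y.
- basket (a joint): how far the rack's basket is pulled out (m): 0 fully home, at most 0.14, along the rack's -x; 1.5 N of friction, stays where left. Basket: wooden front board 250 wide, 12 thick, 12 to 78 mm high; floor 18 mm above the worktop; inside 220 wide, 190 mm deep, side rails to 64 mm; a flat tin lies at its back.

How it is judged:
By the outcome, as a careful person would: the job done as asked, in the order asked, and still so for the second after the job is handed in, with the robot touching nothing.
It also fails if it takes over 144 s, if anything falls off the work surface, if the arm or the gripper's body presses on something with over 40 N, if the wrist force passes 120 N, or if a joint passes its speed limit or range.

## Robot

A 7-joint arm with a two-finger parallel gripper is mounted at the origin on a cart in front of the work surface, level with it; the furniture and walls round the work are solid. World frame = base frame: x ahead of the robot, y to its left, z up, the work surface at z = 0. Lengths are in m, angles in rad, forces in N, time in s.
With the tool pointing down it reaches from about 0.4 to 0.875 m from the base axis. Payload 19.3 kg.
Tool frame: the origin (TCP) lies at the very end of the fingers, on their centre line; the grasp point (between the pads) lies r.grip_depth behind it (r.grip_depth is the distance from the TCP to the grasp point, in m); z points along the fingers, y is the line along which they close (so a half turn about z gives the same grasp; the last joint's range is limited). The gripper opens to 85 mm and grips with 20 to 120 N. Pads are 22 mm wide; open, the fingers measure 114 mm over their backs; the gripper's body (76 mm by 85 mm) begins 54 mm behind the grasp point. The pads swing forward as they close: fully open they stand 13 mm farther back than shut.
Start: joints at [-1.411, 0.521, -0.036, 1.599, 0.021, 1.021, -0.113], TCP at [0.142, 0.609, 0.231] pointing down, gripper open.
Joint ranges: [-2.91, 2.91], [-0.3, 2.13], [-1.5, 1.42], [0.17, 2.43], [-1.26, 4.41], [0.16, 1.93], [-2.52, 2.52]. Speed limits (rad/s): [1.89, 1.89, 2.39, 2.39, 3.01, 3.01, 3.01].

## Interface

Orientations are given as a 3x3 rotation matrix whose columns are the frame's x, y, z axes.
In Python, from bench import r gives the robot as it stands. The module is installed in compiled form; this text tells all that it offers.
- The arm moves only by the shell command python3 -m jog 'ROWS' [FORCE]. ROWS is JSON, a list of rows, each an object with "travel": the shift along the tool's x, y, z in mm, a list of three; "delta_rot": the turn, a rotation vector about the tool's x, y, z in rad, a list of three; "hand": the opening, from 0 (shut) to 1 (fully open). In form: [{"travel": [dx, dy, dz], "delta_rot": [wx, wy, wz], "hand": hand}, ...]. A call has 1 to 12 rows; each row shifts and turns the commanded pose from where the row before left it, along the tool's axes as they then stand; what a row does not reach is not made up. A row lasts 1/10 s, in which the tool goes at most 50 mm and 8.59 degrees, less where a joint would pass 70% of its speed; a pose out of reach is approached as far as the arm can. A call with a gripper value outside its range is refused whole. The fingers move at their own pace and stop on an object; FORCE is the grip in N (left out, the last holds). Time passes only in rows, so rows that do not move let the fingers close. It gives the time, the measured TCP pose, the force, the opening and the grip force at its end, in the units of the state.
- r.get_obs(): the state, without advancing time (a new reading comes with each control period).
- r.get_image(name): name is "scene" or "top" or "wrist"; returns a dict with "frame" (420x560x3 uint8, red, green, blue), "range_z" (420x560 float32, m along the optical axis (not along the pixel's ray), 0 where there is no reading), "intrinsics" (3x3 intrinsics, pixels), "world_to_cam" (4x4, takes a point from world to camera coordinates). Camera axes: x right, y up, looking along -z (the intrinsics and any distortion apply to the point x, -y, -z); pixel columns grow to the right and rows downward; lengths in m; the calibration is good to about 2 mm. A picture is of the moment at which its call begins.
- r.finish_job(): hands the job in; it is judged then, once.
The state is a dict: "time": time; "q": joint angles; "dq": joint speeds; "joint_torque": joint torques, N m; "tcp_pos": TCP position; "tcp_rot": TCP orientation; "ft_force": force on the tool from outside, world axes, zero at the start; "ft_torque": the same for the moment, N m; "width": finger opening in m; "grasp_force": force on a finger pad.
Only numpy, scipy, OpenCV 4.12 (cv2) and the standard library are available. Lean on these libraries where they do the work, as an engineer would, in place of code of your own. Each camera call takes 0.05 s, during which the arm holds its last target. There are 200 camera calls.

## Working session

There is one attempt and no reset: what is moved stays moved. The work goes in short steps, Python scripts to look and compute and a shell command to move; the robot and the scene stay as the last step left them, time stands still between calls to the robot, and variables do not carry over. Pictures are saved under pics/ and viewed, at most 14 in all, crops included, and the job is handed in when it is done.

```bash
mkdir -p pics
cat > h.py <<'E'
import numpy as np, cv2
from bench import r
def cloud(im):
    K=im["intrinsics"];z=im["range_z"].astype(float);v,u=np.mgrid[:420,:560]
    P=np.stack([(u-K[0,2])/K[0,0]*z,-(v-K[1,2])/K[1,1]*z,-z],-1)
    M=im["world_to_cam"];W=(P-M[:3,3])@M[:3,:3]
    W[z==0]=np.nan
    return W
def save(im,n): cv2.imwrite(n,im["frame"][:,:,::-1])
E
python3 - <<'E'
from h import *
a=[r.get_image(n) for n in("scene","top")]
for i,n in zip(a,("scene","top")):
    save(i,f"pics/{n}0.png");np.save(f"{n}0.npy",cloud(i))
o=r.get_obs();print(o["time"],o["tcp_pos"],o["tcp_rot"],o["width"],r.grip_depth)
E
```

```text
0.1 [0.14232775 0.60830319 0.23078855] [[-9.73710859e-01  2.27787490e-01 -1.52015574e-04]
 [ 2.27787531e-01  9.73710406e-01 -9.41515702e-04]
 [-6.64463523e-05 -9.51391315e-04 -9.99999545e-01]] 0.08542778064218165 0.0187
```

View pics/top0.png

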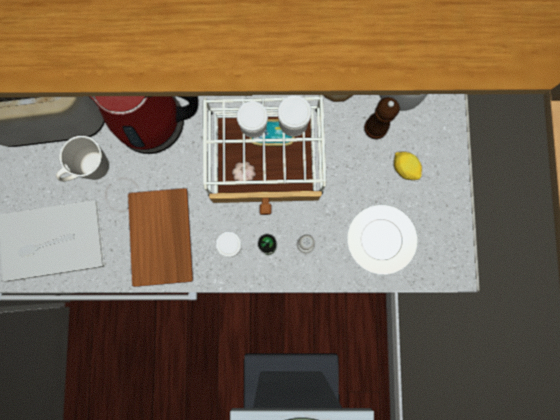

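View pics/scene0.png

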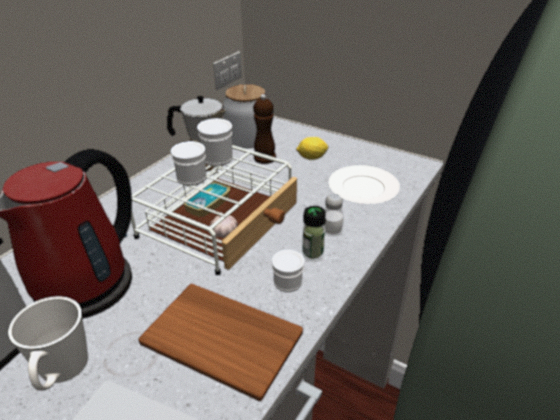

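The top view shows the canister at (229,244), spice jar (267,243), salt (306,243), knob (265,208), plate (382,240), board (160,237) and garlic (243,172).

Run:
```python
from h import *
W=np.load("top0.npy");S=np.load("scene0.npy")
np.set_printoptions(precision=4,suppress=True)
for n,u,v in [("can",229,244),("jar",267,243),("salt",306,243),("knob",265,208),("plate",382,240),("garlic",243,172),("bL",212,197),("bR",320,194),("bd1",131,193),("bd2",187,190),("bd3",191,282),("bd4",134,284),("can1",252,118),("can2",294,112),("edge",300,290),("cabinet",300,85)]:
    print(n,np.nanmedian(W[v-1:v+2,u-1:u+2].reshape(-1,3),0))
def blob(W,c,rad,z0,z1):
    m=(np.hypot(W[...,0]-c[0],W[...,1]-c[1])<rad)&(W[...,2]>z0)&(W[...,2]<z1)
    p=W[m];q=p[:,:2].astype(np.float32)
    return len(p),cv2.minEnclosingCircle(q) if len(p)>2 else None,p.mean(0),p[:,2].max()
for n,u,v,a,b in [("can",229,244,.04,.07),("jar",267,243,.09,.12),("salt",306,243,.03,.1),("plate",382,240,.009,.03)]:
    c=np.nanmedian(W[v-1:v+2,u-1:u+2].reshape(-1,3),0)
    print(n,blob(W,c,.1 if n=="plate" else .04,a,b));print('  scene',blob(S,c,.1 if n=="plate" else .04,a,b))
m=(W[...,2]>.068)&(W[...,2]<.085)
v,u=np.nonzero(m);k=(v>185)&(v<205)&(u>205)&(u<325)
p=W[v[k],u[k]];print("front",cv2.minAreaRect((p[:,:2]*1000).astype(np.float32)),cv2.boxPoints(cv2.minAreaRect((p[:,:2]*1000).astype(np.float32))))
m=(W[...,2]>.012)&(W[...,2]<.024)
v,u=np.nonzero(m);k=(v>180)&(v<295)&(u>120)&(u<198)
p=W[v[k],u[k]];print("board",cv2.minAreaRect((p[:,:2]*1000).astype(np.float32)),p.mean(0))
```

```text
can [0.5178 0.159  0.0518]
jar [0.515  0.0732 0.1064]
salt [ 0.5162 -0.0109  0.089 ]
knob [0.5947 0.0778 0.0816]
plate [ 0.5297 -0.1926  0.004 ]
garlic [0.6779 0.1277 0.0662]
bL [0.6199 0.1955 0.0765]
bR [ 0.6257 -0.0439  0.0772]
bd1 [0.6407 0.3925 0.0183]
bd2 [0.6493 0.2628 0.0137]
bd3 [0.4343 0.2499 0.0029]
bd4 [0.4299 0.3773 0.0169]
can1 [0.7707 0.103  0.1673]
can2 [0.7803 0.0157 0.1767]
edge [ 0.4155 -0.0012  0.0001]
cabinet [0.6971 0.0206 0.5235]
can (507, ((0.518768310546875, 0.1601000428199768), 0.028586028143763542), array([0.5187, 0.1599, 0.0527]), np.float64(0.06224353987610966))
  scene (725, ((0.5182590484619141, 0.1640450656414032), 0.029539307579398155), array([0.5153, 0.1666, 0.0514]), np.float64(0.056898917428677614))
jar (292, ((0.5169000029563904, 0.07304558902978897), 0.021038999781012535), array([0.5158, 0.0729, 0.1043]), np.float64(0.11062102877913416))
  scene (380, ((0.5146300792694092, 0.07625540345907211), 0.021678712218999863), array([0.5125, 0.0819, 0.1021]), np.float64(0.10845901874553986))
salt (284, ((0.5185369849205017, -0.013801144436001778), 0.0213283
[... 152 characters left out ...]
30964279175), array([0.5128, 0.0002, 0.0629]), np.float64(0.0909954612915647))
plate (2183, ((0.5321012139320374, -0.1910523623228073), 0.07968591898679733), array([ 0.5319, -0.1925,  0.0133]), np.float64(0.022510315860770035))
  scene (1260, ((0.531019389629364, -0.18819016218185425), 0.0809205025434494), array([ 0.5319, -0.1964,  0.0132]), np.float64(0.019162233800128044))
front ((622.5017700195312, 77.96632385253906), (38.776153564453125, 262.79388427734375), 0.8725342750549316) [[601.1151 209.0528]
 [605.1169 -53.7106]
 [643.8885 -53.1201]
 [639.8867 209.6433]]
board ((540.0782470703125, 322.6802978515625), (220.02203369140625, 140.404052734375), 4.790374279022217) [0.538  0.3217 0.0182]
```

Run:
```python
import cv2
a=cv2.imread("pics/top0.png")[140:280,195:335]
cv2.imwrite("pics/topc.png",cv2.resize(a,None,fx=4,fy=4,interpolation=cv2.INTER_CUBIC))
```

```text
(no output)
```

View pics/topc.png

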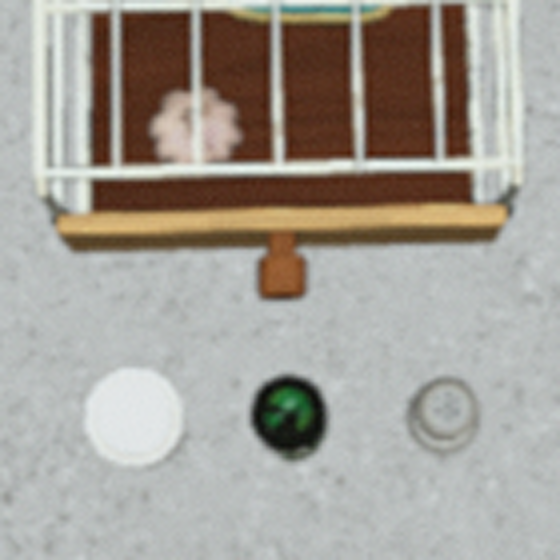

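```bash
cat > d.py <<'E'
import sys
from h import *
o=r.get_obs();R=np.array(o["tcp_rot"]);p=np.array(o["tcp_pos"])
t=np.array([float(a) for a in sys.argv[1:4]])
print("t",round(o["time"],2),"travel mm",np.round(R.T@(t-p)*1000,1),"rotz to align",round(float(np.arctan2(R[0,1],R[1,1]))*-1,3),"w",round(o["width"],4))
E
python3 -m jog '[{"travel":[0,0,0],"delta_rot":[0,0,-0.115],"hand":1},{"travel":[0,0,0],"delta_rot":[0,0,-0.115],"hand":1},{"travel":[-28,-34,0],"delta_rot":[0,0,0],"hand":0.9},{"travel":[-28,-34,0],"delta_rot":[0,0,0],"hand":0.9},{"travel":[-28,-34,0],"delta_rot":[0,0,0],"hand":0.9},{"travel":[-28,-34,0],"delta_rot":[0,0,0],"hand":0.9},{"travel":[-28,-34,0],"delta_rot":[0,0,0],"hand":0.9},{"travel":[-28,-34,0],"delta_rot":[0,0,0],"hand":0.9},{"travel":[-28,-34,0],"delta_rot":[0,0,0],"hand":0.9},{"travel":[-28,-34,0],"delta_rot":[0,0,0],"hand":0.9},{"travel":[-28,-34,0],"delta_rot":[0,0,0],"hand":0.9},{"travel":[-28,-34,0],"delta_rot":[0,0,0],"hand":0.9}]' 30; python3 d.py 0.5185 0.160 0.15
```

```text
time: 1.3
tcp_pos: [0.4232, 0.267, 0.2313]
tcp_rot: [[-1.0, -0.0, -0.0], [-0.0, 1.0, -0.0], [0.0, -0.0, -1.0]]
ft_force: [1.0, 0.8, -0.3]
width: 0.0773
grasp_force: 0.0
t 1.3 travel mm [ -95.3 -107.    81.3] rotz to align 0.0 w 0.0773
```

```bash
python3 -m jog '[{"travel":[-32,-36,0],"delta_rot":[0,0,0],"hand":0.9},{"travel":[-32,-36,0],"delta_rot":[0,0,0],"hand":0.9},{"travel":[-31,-35,20],"delta_rot":[0,0,0],"hand":0.9},{"travel":[0,0,30],"delta_rot":[0,0,0],"hand":0.9},{"travel":[0,0,0],"delta_rot":[0,0,0],"hand":0.9}]'
python3 - <<'E'
from h import *
im=r.get_image("wrist");save(im,"pics/w1.png");W=cloud(im)
for n,c,z0,z1,rad in [("can",(.5185,.16),.042,.07,.04),("jar",(.516,.073),.09,.12,.04),("salt",(.5165,-.0115),.03,.1,.04)]:
    m=(np.hypot(W[...,0]-c[0],W[...,1]-c[1])<rad)&(W[...,2]>z0)&(W[...,2]<z1)
    p=W[m]
    if len(p)>5: print(n,len(p),cv2.minEnclosingCircle(p[:,:2].astype(np.float32)),p.mean(0))
E
```

```text
time: 1.8
tcp_pos: [0.5155, 0.1606, 0.1786]
tcp_rot: [[-1.0, 0.002, -0.005], [0.002, 1.0, -0.002], [0.005, -0.002, -1.0]]
ft_force: [-0.6, 1.4, 0.4]
width: 0.0766
grasp_force: 0.0
can 3354 ((0.5174937844276428, 0.16236206889152527), 0.028567897155880928) [0.51674969 0.16244984 0.05205267]
jar 2862 ((0.5151705741882324, 0.07602295279502869), 0.020836474373936653) [0.51333742 0.07760294 0.10320332]
salt 3219 ((0.5171751379966736, -0.008989791385829449), 0.02136128582060337) [ 0.51491904 -0.00158758  0.0674442 ]
```

View pics/w1.png

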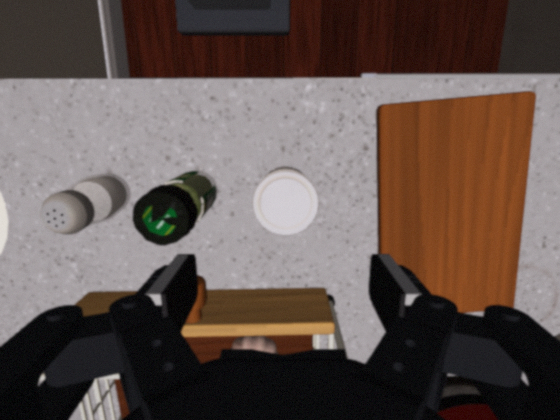

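The wrist view shows the canister at (286,201), midway between the finger tips (column about 285). I'll go down and grasp it.

```bash
python3 -m jog '[{"travel":[0,1,40],"delta_rot":[0,0,0],"hand":0.9},{"travel":[0,0,40],"delta_rot":[0,0,0],"hand":0.9},{"travel":[0,0,40],"delta_rot":[0,0,0],"hand":0.9},{"travel":[0,0,25],"delta_rot":[0,0,0],"hand":0.9},{"travel":[0,0,11],"delta_rot":[0,0,0],"hand":0.9},{"travel":[0,0,0],"delta_rot":[0,0,0],"hand":0.9},{"travel":[0,0,0],"delta_rot":[0,0,0],"hand":0.9}]'
python3 -m jog '[{"travel":[0,0,0],"delta_rot":[0,0,0],"hand":0.5},{"travel":[0,0,0],"delta_rot":[0,0,0],"hand":0.5},{"travel":[0,0,0],"delta_rot":[0,0,0],"hand":0.5},{"travel":[0,0,0],"delta_rot":[0,0,0],"hand":0.5},{"travel":[0,0,0],"delta_rot":[0,0,0],"hand":0.5},{"travel":[0,0,0],"delta_rot":[0,0,0],"hand":0.5}]' 25
```

```text
time: 2.55
tcp_pos: [0.5176, 0.1639, 0.0272]
tcp_rot: [[-1.0, -0.001, 0.001], [-0.001, 1.0, 0.001], [-0.001, 0.001, -1.0]]
ft_force: [0.3, -0.0, 0.3]
width: 0.0772
grasp_force: 0.1
time: 3.15
tcp_pos: [0.5177, 0.1635, 0.0272]
tcp_rot: [[-1.0, -0.0, 0.002], [-0.0, 1.0, 0.001], [-0.002, 0.001, -1.0]]
ft_force: [-2.8, -0.3, 14.6]
width: 0.0534
grasp_force: 23.5
```

```bash
python3 -m jog '[{"travel":[0,0,-5],"delta_rot":[0,0,0],"hand":0.5},{"travel":[0,0,-20],"delta_rot":[0,0,0],"hand":0.5},{"travel":[0,0,-30],"delta_rot":[0,0,0],"hand":0.5},{"travel":[0,0,0],"delta_rot":[0,0,0],"hand":0.5}]'
python3 - <<'E'
from h import *
im=r.get_image("scene");save(im,"pics/s1.png")
im=r.get_image("wrist");a=np.vstack([im["frame"]]);save(im,"pics/w2.png")
E
python3 - <<'E'
import cv2,numpy as np
cv2.imwrite("pics/m1.png",np.hstack([cv2.imread("pics/s1.png")[100:400,180:480],cv2.imread("pics/w2.png")[100:400,130:430]]))
E
```

```text
time: 3.55
tcp_pos: [0.5187, 0.1637, 0.0843]
tcp_rot: [[-1.0, 0.0, 0.005], [0.0, 1.0, 0.002], [-0.005, 0.002, -1.0]]
ft_force: [0.9, -0.3, -0.5]
width: 0.0534
grasp_force: 26.9
```

View pics/m1.png

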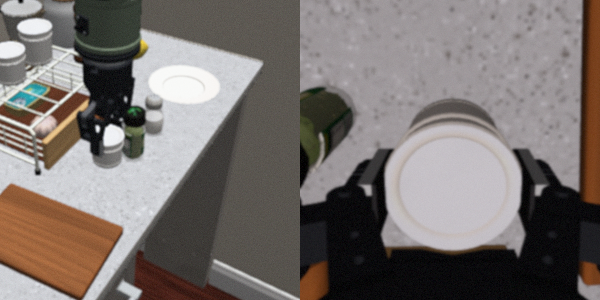

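Canister is held level (wrist crop: lid at (455,187), pads either side). I'll carry it to the board.

```bash
python3 -m jog '[{"travel":[-18,33,-20],"delta_rot":[0,0,0],"hand":0.5},{"travel":[-18,33,-6],"delta_rot":[0,0,0],"hand":0.5},{"travel":[-18,33,0],"delta_rot":[0,0,0],"hand":0.5},{"travel":[-19,33,0],"delta_rot":[0,0,0],"hand":0.5},{"travel":[-19,32,0],"delta_rot":[0,0,0],"hand":0.5},{"travel":[0,0,20],"delta_rot":[0,0,0],"hand":0.5},{"travel":[0,0,20],"delta_rot":[0,0,0],"hand":0.5},{"travel":[0,0,15],"delta_rot":[0,0,0],"hand":0.5},{"travel":[0,0,0],"delta_rot":[0,0,0],"hand":0.5},{"travel":[0,0,0],"delta_rot":[0,0,0],"hand":0.5},{"travel":[0,0,0],"delta_rot":[0,0,0],"hand":0.5}]'; python3 d.py .611 .328 .046
```

```text
time: 4.75
tcp_pos: [0.6094, 0.3273, 0.0526]
tcp_rot: [[-1.0, 0.0, 0.001], [0.0, 1.0, 0.001], [-0.001, 0.001, -1.0]]
ft_force: [-0.3, 0.6, -1.5]
width: 0.0535
grasp_force: 27.0
t 4.75 travel mm [-1.6  0.7  6.6] rotz to align -0.0 w 0.0535
```

```bash
python3 -m jog '[{"travel":[-1,0,6.5],"delta_rot":[0,0,0],"hand":0.5},{"travel":[0,0,0],"delta_rot":[0,0,0],"hand":0.5},{"travel":[0,0,0],"delta_rot":[0,0,0],"hand":0.5},{"travel":[0,0,0],"delta_rot":[0,0,0],"hand":0.9},{"travel":[0,0,0],"delta_rot":[0,0,0],"hand":0.9},{"travel":[0,0,0],"delta_rot":[0,0,0],"hand":0.9},{"travel":[0,0,-20],"delta_rot":[0,0,0],"hand":0.9},{"travel":[0,0,-45],"delta_rot":[0,0,0],"hand":0.9},{"travel":[0,0,-45],"delta_rot":[0,0,0],"hand":0.8},{"travel":[10,-44,0],"delta_rot":[0,0,0],"hand":0.75},{"travel":[10,-44,0],"delta_rot":[0,0,0],"hand":0.75},{"travel":[15,-44,0],"delta_rot":[0,0,0],"hand":0.75}]'; python3 d.py .516 .0755 .16
```

```text
time: 5.95
tcp_pos: [0.5746, 0.1936, 0.1554]
tcp_rot: [[-1.0, -0.0, 0.001], [-0.0, 1.0, -0.0], [-0.001, -0.0, -1.0]]
ft_force: [1.2, -0.8, 0.3]
width: 0.064
grasp_force: 0.0
t 5.95 travel mm [  58.7 -118.1   -4.6] rotz to align 0.0 w 0.064
```

```bash
python3 -m jog '[{"travel":[15,-40,0],"delta_rot":[0,0,0],"hand":0.75},{"travel":[22,-40,0],"delta_rot":[0,0,0],"hand":0.75},{"travel":[22,-38,0],"delta_rot":[0,0,0],"hand":0.75},{"travel":[0,0,0],"delta_rot":[0,0,0],"hand":0.75},{"travel":[0,0,0],"delta_rot":[0,0,0],"hand":0.75}]'
cat >> h.py <<'E'
def find(W,c,rad,z0,z1):
    m=(np.hypot(W[...,0]-c[0],W[...,1]-c[1])<rad)&(W[...,2]>z0)&(W[...,2]<z1)
    p=W[m]
    if len(p)<6: return None
    c,R=cv2.minEnclosingCircle(p[:,:2].astype(np.float32)); return np.round(c,4),round(R,4),p[:,2].max().round(4),len(p)
E
python3 - <<'E'
from h import *
im=r.get_image("wrist");save(im,"pics/w3.png");W=cloud(im)
print("jar",find(W,(.516,.0745),.04,.09,.12));print("salt",find(W,(.517,-.0105),.04,.03,.1))
S=cloud(r.get_image("scene"));print("can",find(S,(.611,.328),.05,.06,.09),find(cloud(r.get_image("top")),(.611,.328),.05,.06,.09))
E
python3 d.py .516 .0755 .045
```

```text
time: 6.45
tcp_pos: [0.5161, 0.0766, 0.1556]
tcp_rot: [[-1.0, 0.001, 0.001], [0.001, 1.0, 0.0], [-0.001, 0.0, -1.0]]
ft_force: [0.5, 0.1, 0.6]
width: 0.0643
grasp_force: 0.0
jar (array([0.5143, 0.0754]), 0.0208, np.float64(0.1069), 3266)
salt (array([ 0.5175, -0.0106]), 0.0215, np.float64(0.0899), 3120)
can (array([0.61  , 0.3279]), 0.0288, np.float64(0.0741), 891) (array([0.6106, 0.3247]), 0.0288, np.float64(0.0785), 503)
t 6.6 travel mm [  0.4  -2.8 110.1] rotz to align 0.001 w 0.0639
```

View pics/w3.png

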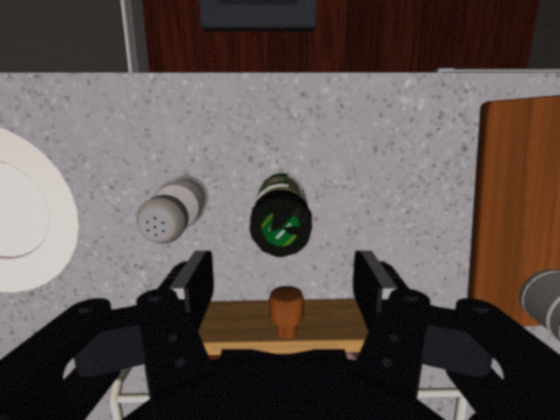

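Jar cap at (281,222), finger midline ~283; the canister stands on the board. I'll grasp the jar.

```bash
python3 -m jog '[{"travel":[0,-2,40],"delta_rot":[0,0,0],"hand":0.75},{"travel":[0,0,40],"delta_rot":[0,0,0],"hand":0.75},{"travel":[0,0,20],"delta_rot":[0,0,0],"hand":0.75},{"travel":[0,0,10],"delta_rot":[0,0,0],"hand":0.75},{"travel":[0,0,0],"delta_rot":[0,0,0],"hand":0.75},{"travel":[0,0,0],"delta_rot":[0,0,0],"hand":0.75}]'
python3 -m jog '[{"travel":[0,0,0],"delta_rot":[0,0,0],"hand":0.35},{"travel":[0,0,0],"delta_rot":[0,0,0],"hand":0.35},{"travel":[0,0,0],"delta_rot":[0,0,0],"hand":0.35},{"travel":[0,0,0],"delta_rot":[0,0,0],"hand":0.35},{"travel":[0,0,0],"delta_rot":[0,0,0],"hand":0.35},{"travel":[0,0,0],"delta_rot":[0,0,0],"hand":0.35}]' 25
```

```text
time: 7.2
tcp_pos: [0.5165, 0.0756, 0.0458]
tcp_rot: [[-1.0, -0.001, 0.001], [-0.001, 1.0, 0.0], [-0.001, 0.0, -1.0]]
ft_force: [-0.7, 0.2, -0.2]
width: 0.0639
grasp_force: 0.0
time: 7.8
tcp_pos: [0.5167, 0.0752, 0.0463]
tcp_rot: [[-1.0, 0.0, 0.002], [0.0, 1.0, 0.0], [-0.002, 0.0, -1.0]]
ft_force: [-1.1, -1.9, 8.1]
width: 0.0397
grasp_force: 22.1
```

```bash
python3 -m jog '[{"travel":[0,0,-10],"delta_rot":[0,0,0],"hand":0.35},{"travel":[0,0,-40],"delta_rot":[0,0,0],"hand":0.35},{"travel":[0,0,-40],"delta_rot":[0,0,0],"hand":0.35},{"travel":[8,40,0],"delta_rot":[0,0,0],"hand":0.35},{"travel":[8,40,0],"delta_rot":[0,0,0],"hand":0.35},{"travel":[8,40,0],"delta_rot":[0,0,0],"hand":0.35},{"travel":[8,40,0],"delta_rot":[0,0,0],"hand":0.35},{"travel":[9,40,0],"delta_rot":[0,0,0],"hand":0.35},{"travel":[9,41,0],"delta_rot":[0,0,0],"hand":0.35},{"travel":[0,0,35],"delta_rot":[0,0,0],"hand":0.35},{"travel":[0,0,25],"delta_rot":[0,0,0],"hand":0.35},{"travel":[0,0,0],"delta_rot":[0,0,0],"hand":0.35}]'; python3 d.py .467 .316 .0645
```

```text
time: 9.0
tcp_pos: [0.4644, 0.3155, 0.0734]
tcp_rot: [[-1.0, -0.001, -0.003], [-0.001, 1.0, -0.003], [0.003, -0.003, -1.0]]
ft_force: [-0.9, -0.5, -1.2]
width: 0.0398
grasp_force: 22.9
t 9.0 travel mm [-2.6  0.5  8.9] rotz to align 0.001 w 0.0398
```

```bash
python3 -m jog '[{"travel":[0,0,5],"delta_rot":[0,0,0],"hand":0.35},{"travel":[0,0,4],"delta_rot":[0,0,0],"hand":0.35},{"travel":[0,0,0],"delta_rot":[0,0,0],"hand":0.35},{"travel":[0,0,0],"delta_rot":[0,0,0],"hand":0.35}]'; python3 d.py .467 .316 .0645
```

```text
time: 9.4
tcp_pos: [0.4663, 0.3163, 0.0669]
tcp_rot: [[-1.0, 0.0, 0.001], [0.0, 1.0, 0.001], [-0.001, 0.001, -1.0]]
ft_force: [0.2, -0.1, -1.4]
width: 0.0398
grasp_force: 22.9
t 9.4 travel mm [-0.7 -0.3  2.4] rotz to align -0.0 w 0.0398
```

```bash
python3 -m jog '[{"travel":[0,0,2.5],"delta_rot":[0,0,0],"hand":0.35},{"travel":[0,0,0],"delta_rot":[0,0,0],"hand":0.35},{"travel":[0,0,0],"delta_rot":[0,0,0],"hand":0.75},{"travel":[0,0,0],"delta_rot":[0,0,0],"hand":0.75},{"travel":[0,0,0],"delta_rot":[0,0,0],"hand":0.75},{"travel":[0,0,-20],"delta_rot":[0,0,0],"hand":0.75},{"travel":[0,0,-45],"delta_rot":[0,0,0],"hand":0.75},{"travel":[0,0,-40],"delta_rot":[0,0,0],"hand":0.75},{"travel":[-6,-45,0],"delta_rot":[0,0,0],"hand":0.75},{"travel":[-7,-45,0],"delta_rot":[0,0,0],"hand":0.75},{"travel":[-7,-45,0],"delta_rot":[0,0,0],"hand":0.75},{"travel":[-7,-45,0],"delta_rot":[0,0,0],"hand":0.75}]'
python3 -m jog '[{"travel":[-8,-45,0],"delta_rot":[0,0,0],"hand":0.75},{"travel":[-8,-45,0],"delta_rot":[0,0,0],"hand":0.75},{"travel":[-7,-40,0],"delta_rot":[0,0,0],"hand":0.75},{"travel":[0,-15,20],"delta_rot":[0,0,0],"hand":0.75},{"travel":[0,0,0],"delta_rot":[0,0,0],"hand":0.75},{"travel":[0,0,0],"delta_rot":[0,0,0],"hand":0.75}]'
python3 - <<'E'
from h import *
W=cloud(r.get_image("wrist"));print("salt",find(W,(.517,-.0105),.04,.03,.1))
T=cloud(r.get_image("top"));print("jar",find(T,(.467,.314),.04,.11,.14))
E
python3 d.py .517 -.0095 .032
```

```text
time: 10.6
tcp_pos: [0.4929, 0.1346, 0.1688]
tcp_rot: [[-1.0, -0.001, 0.0], [-0.001, 1.0, 0.0], [-0.0, 0.0, -1.0]]
ft_force: [1.5, 0.2, -0.3]
width: 0.0641
grasp_force: 0.0
time: 11.2
tcp_pos: [0.5158, -0.0084, 0.1486]
tcp_rot: [[-1.0, -0.0, -0.001], [-0.0, 1.0, 0.0], [0.001, 0.0, -1.0]]
ft_force: [0.2, 0.8, 0.5]
width: 0.0641
grasp_force: 0.0
salt (array([ 0.5167, -0.0116]), 0.0213, np.float64(0.0904), 2868)
jar (array([0.4666, 0.3134]), 0.0209, np.float64(0.13), 311)
t 11.3 travel mm [ -0.8  -2.  117.1] rotz to align 0.002 w 0.064
```

```bash
python3 -m jog '[{"travel":[-1,-2,40],"delta_rot":[0,0,0],"hand":0.75},{"travel":[0,0,40],"delta_rot":[0,0,0],"hand":0.75},{"travel":[0,0,25],"delta_rot":[0,0,0],"hand":0.75},{"travel":[0,0,12],"delta_rot":[0,0,0],"hand":0.75},{"travel":[0,0,0],"delta_rot":[0,0,0],"hand":0.75},{"travel":[0,0,0],"delta_rot":[0,0,0],"hand":0.75}]'
python3 -m jog '[{"travel":[0,0,0],"delta_rot":[0,0,0],"hand":0.35},{"travel":[0,0,0],"delta_rot":[0,0,0],"hand":0.35},{"travel":[0,0,0],"delta_rot":[0,0,0],"hand":0.35},{"travel":[0,0,0],"delta_rot":[0,0,0],"hand":0.35},{"travel":[0,0,0],"delta_rot":[0,0,0],"hand":0.35},{"travel":[0,0,0],"delta_rot":[0,0,0],"hand":0.35}]' 25
```

```text
time: 11.9
tcp_pos: [0.5176, -0.0104, 0.0327]
tcp_rot: [[-1.0, -0.001, 0.001], [-0.001, 1.0, 0.0], [-0.001, 0.0, -1.0]]
ft_force: [0.7, 0.3, 0.3]
width: 0.0641
grasp_force: 0.0
time: 12.5
tcp_pos: [0.5179, -0.011, 0.033]
tcp_rot: [[-1.0, 0.0, 0.002], [0.0, 1.0, -0.0], [-0.002, -0.0, -1.0]]
ft_force: [-1.4, -1.0, 12.7]
width: 0.0389
grasp_force: 24.3
```

```bash
python3 -m jog '[{"travel":[0,0,-10],"delta_rot":[0,0,0],"hand":0.35},{"travel":[0,0,-40],"delta_rot":[0,0,0],"hand":0.35},{"travel":[0,0,-40],"delta_rot":[0,0,0],"hand":0.35},{"travel":[0,0,-40],"delta_rot":[0,0,0],"hand":0.35},{"travel":[0,0,0],"delta_rot":[0,0,0],"hand":0.35}]'
python3 - <<'E'
from h import *
im=r.get_image("wrist");s=r.get_image("scene")
cv2.imwrite("pics/m2.png",np.hstack([cv2.resize(s["frame"][130:280,230:380],(400,400)),im["frame"][20:420,80:480]])[:,:,::-1])
E
```

```text
time: 13.0
tcp_pos: [0.5192, -0.0108, 0.1672]
tcp_rot: [[-1.0, 0.0, 0.008], [0.0, 1.0, 0.001], [-0.008, 0.001, -1.0]]
ft_force: [0.4, 0.3, -1.6]
width: 0.0392
grasp_force: 25.7
```

View pics/m2.png

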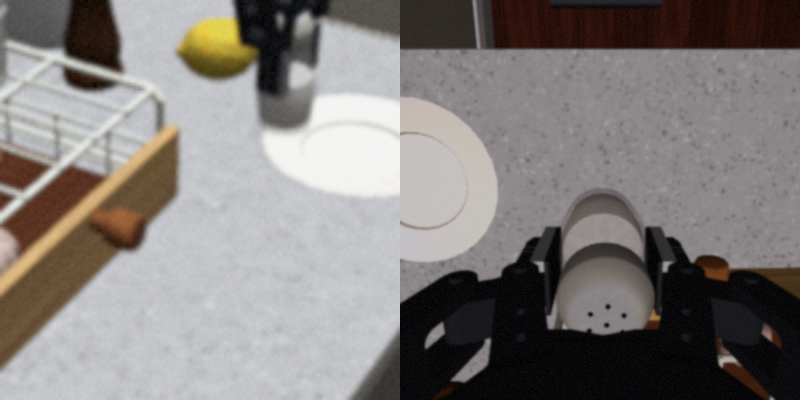

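Salt shaker is held upright (left crop (285,95), wrist crop (605,290)). To the board.

```bash
python3 -m jog '[{"travel":[-2,42,0],"delta_rot":[0,0,0],"hand":0.35},{"travel":[-2,42,0],"delta_rot":[0,0,0],"hand":0.35},{"travel":[-3,42,0],"delta_rot":[0,0,0],"hand":0.35},{"travel":[-3,42,0],"delta_rot":[0,0,0],"hand":0.35},{"travel":[-3,42,0],"delta_rot":[0,0,0],"hand":0.35},{"travel":[-3,42,0],"delta_rot":[0,0,0],"hand":0.35},{"travel":[-3,42,0],"delta_rot":[0,0,0],"hand":0.35},{"travel":[-3,39,0],"delta_rot":[0,0,0],"hand":0.35},{"travel":[0,0,40],"delta_rot":[0,0,0],"hand":0.35},{"travel":[0,0,40],"delta_rot":[0,0,0],"hand":0.35},{"travel":[0,0,25],"delta_rot":[0,0,0],"hand":0.35},{"travel":[0,0,0],"delta_rot":[0,0,0],"hand":0.35}]'
python3 -m jog '[{"travel":[0,0,0],"delta_rot":[0,0,0],"hand":0.35},{"travel":[0,0,0],"delta_rot":[0,0,0],"hand":0.35}]'
python3 d.py .539 .322 .051
```

```text
time: 14.3
tcp_pos: [0.5369, 0.321, 0.0529]
tcp_rot: [[-1.0, -0.0, -0.005], [-0.0, 1.0, -0.003], [0.005, -0.003, -1.0]]
ft_force: [0.5, 0.3, -0.6]
width: 0.0384
grasp_force: 32.7
time: 14.5
tcp_pos: [0.5394, 0.3224, 0.0578]
tcp_rot: [[-1.0, 0.0, 0.001], [0.0, 1.0, 0.001], [-0.001, 0.001, -1.0]]
ft_force: [-0.1, 0.1, -0.8]
width: 0.0383
grasp_force: 32.6
t 14.5 travel mm [ 0.4 -0.4  6.8] rotz to align -0.0 w 0.0383
```

```bash
python3 -m jog '[{"travel":[0,0,3],"delta_rot":[0,0,0],"hand":0.35},{"travel":[0,0,0],"delta_rot":[0,0,0],"hand":0.35}]'
python3 -m jog '[{"travel":[0,0,3.5],"delta_rot":[0,0,0],"hand":0.35},{"travel":[0,0,0],"delta_rot":[0,0,0],"hand":0.35},{"travel":[0,0,0],"delta_rot":[0,0,0],"hand":0.35}]'
python3 - <<'E'
from h import *
im=r.get_image("wrist");s=r.get_image("scene")
cv2.imwrite("pics/m3.png",np.hstack([cv2.resize(s["frame"][200:400,120:320],(400,400)),im["frame"][20:420,80:480]])[:,:,::-1])
E
```

```text
time: 14.7
tcp_pos: [0.539, 0.3223, 0.0542]
tcp_rot: [[-1.0, -0.0, 0.001], [-0.0, 1.0, 0.0], [-0.001, 0.0, -1.0]]
ft_force: [-0.2, -1.5, -1.3]
width: 0.0388
grasp_force: 32.6
time: 15.0
tcp_pos: [0.5389, 0.3222, 0.0502]
tcp_rot: [[-1.0, -0.0, -0.0], [-0.0, 1.0, -0.0], [0.0, -0.0, -1.0]]
ft_force: [-0.1, 0.6, 0.4]
width: 0.0388
grasp_force: 32.7
```

View pics/m3.png

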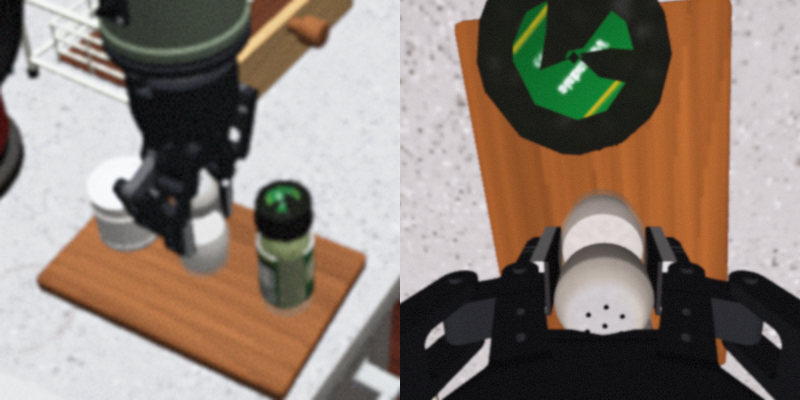

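```bash
python3 -m jog '[{"travel":[0,0,0.5],"delta_rot":[0,0,0],"hand":0.6},{"travel":[0,0,0],"delta_rot":[0,0,0],"hand":0.75},{"travel":[0,0,0],"delta_rot":[0,0,0],"hand":0.75},{"travel":[0,0,0],"delta_rot":[0,0,0],"hand":0.75},{"travel":[0,0,-20],"delta_rot":[0,0,0],"hand":0.75},{"travel":[0,0,-45],"delta_rot":[0,0,0],"hand":0.75},{"travel":[0,0,-45],"delta_rot":[0,0,0],"hand":0.75},{"travel":[0,-40,0],"delta_rot":[0,0,0],"hand":0.6},{"travel":[0,-40,0],"delta_rot":[0,0,0],"hand":0.6},{"travel":[0,-40,0],"delta_rot":[0,0,0],"hand":0.6},{"travel":[0,-40,0],"delta_rot":[0,0,0],"hand":0.6},{"travel":[0,-40,0],"delta_rot":[0,0,0],"hand":0.6}]'
python3 -m jog '[{"travel":[0,-40,0],"delta_rot":[0,0,0],"hand":0.6},{"travel":[0,0,0],"delta_rot":[0,0,0],"hand":0.6},{"travel":[0,0,0],"delta_rot":[0,0,0],"hand":0.6}]'
python3 - <<'E'
from h import *
im=r.get_image("wrist");save(im,"pics/w4.png");W=cloud(im);np.save("w4.npy",W)
m=(abs(W[...,1]-.078)<.03)&(W[...,0]>.56)&(W[...,0]<.612)&(W[...,2]>.05)&(W[...,2]<.09)
p=W[m];print(p.min(0),p.max(0),p.mean(0),len(p))
for n,c,z in[("salt",(.539,.321),(.03,.11)),("jar",(.467,.314),(.11,.14))]:
    print(n,find(cloud(r.get_image("scene")),c,.035,*z))
E
python3 d.py .595 .078 .045
```

```text
time: 16.3
tcp_pos: [0.5387, 0.1207, 0.1598]
tcp_rot: [[-1.0, -0.0, 0.0], [-0.0, 1.0, 0.0], [-0.0, 0.0, -1.0]]
ft_force: [0.8, -0.3, 0.5]
width: 0.0514
grasp_force: 0.0
time: 16.6
tcp_pos: [0.5391, 0.0816, 0.1598]
tcp_rot: [[-1.0, 0.002, 0.0], [0.002, 1.0, 0.0], [-0.0, 0.0, -1.0]]
ft_force: [0.5, 0.8, 0.5]
width: 0.0514
grasp_force: 0.0
[0.58097634 0.06546948 0.05401837] [0.6118183  0.09328648 0.08149161] [0.59118536 0.07956347 0.07383993] 1337
salt (array([0.539, 0.323]), 0.0218, np.float64(0.1091), 1163)
jar (array([0.4657, 0.3176]), 0.0215, np.float64(0.1258), 683)
t 16.75 travel mm [-56.   -5.6 114.6] rotz to align 0.002 w 0.0511
```

View pics/w4.png

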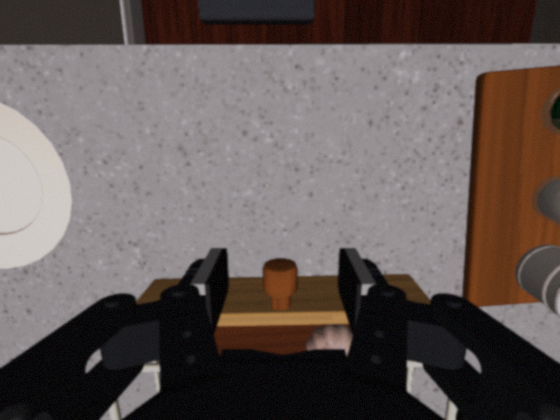

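Row is clear, all three on the board; the knob head is at (281,272), between the fingers in y.

```bash
python3 -m jog '[{"travel":[-27,-2,20],"delta_rot":[0,0,0],"hand":0.6},{"travel":[-27,-1,20],"delta_rot":[0,0,0],"hand":0.6},{"travel":[0,0,30],"delta_rot":[0,0,0],"hand":0.6},{"travel":[0,0,25],"delta_rot":[0,0,0],"hand":0.6},{"travel":[0,0,19],"delta_rot":[0,0,0],"hand":0.6},{"travel":[0,0,0],"delta_rot":[0,0,0],"hand":0.6},{"travel":[0,0,0],"delta_rot":[0,0,0],"hand":0.2},{"travel":[0,0,0],"delta_rot":[0,0,0],"hand":0.2},{"travel":[0,0,0],"delta_rot":[0,0,0],"hand":0.2},{"travel":[0,0,0],"delta_rot":[0,0,0],"hand":0.2},{"travel":[0,0,0],"delta_rot":[0,0,0],"hand":0.2}]' 30
```

```text
time: 17.85
tcp_pos: [0.5935, 0.0792, 0.0468]
tcp_rot: [[-1.0, -0.0, 0.001], [-0.0, 1.0, 0.0], [-0.001, 0.0, -1.0]]
ft_force: [-2.2, -2.6, 7.8]
width: 0.0269
grasp_force: 30.9
```

```bash
python3 -m jog '[{"travel":[5,0,0],"delta_rot":[0,0,0],"hand":0.2},{"travel":[10,-0.2,0],"delta_rot":[0,0,0],"hand":0.2},{"travel":[15,-0.3,0],"delta_rot":[0,0,0],"hand":0.2},{"travel":[15,-0.3,0],"delta_rot":[0,0,0],"hand":0.2},{"travel":[15,-0.3,0],"delta_rot":[0,0,0],"hand":0.2},{"travel":[15,-0.3,0],"delta_rot":[0,0,0],"hand":0.2},{"travel":[15,-0.3,0],"delta_rot":[0,0,0],"hand":0.2},{"travel":[15,-0.3,0],"delta_rot":[0,0,0],"hand":0.2},{"travel":[15,-0.3,0],"delta_rot":[0,0,0],"hand":0.2},{"travel":[8,-0.2,0],"delta_rot":[0,0,0],"hand":0.2},{"travel":[4,0,0],"delta_rot":[0,0,0],"hand":0.2},{"travel":[0,0,0],"delta_rot":[0,0,0],"hand":0.2}]'
```

```text
time: 19.05
tcp_pos: [0.4612, 0.0766, 0.0467]
tcp_rot: [[-1.0, -0.0, 0.002], [-0.0, 1.0, 0.0], [-0.002, 0.0, -1.0]]
ft_force: [-1.0, -4.8, 13.9]
width: 0.0271
grasp_force: 31.5
```

Release, rise and look.

```bash
python3 -m jog '[{"travel":[0,0,0],"delta_rot":[0,0,0],"hand":0.6},{"travel":[0,0,0],"delta_rot":[0,0,0],"hand":0.6},{"travel":[0,0,0],"delta_rot":[0,0,0],"hand":0.6},{"travel":[0,0,-30],"delta_rot":[0,0,0],"hand":0.6},{"travel":[0,0,-45],"delta_rot":[0,0,0],"hand":0.7},{"travel":[0,0,-35],"delta_rot":[0,0,0],"hand":0.82},{"travel":[-15,15,0],"delta_rot":[0,0,0],"hand":0.82},{"travel":[-15,15,0],"delta_rot":[0,0,0],"hand":0.82},{"travel":[0,0,0],"delta_rot":[0,0,0],"hand":0.82},{"travel":[0,0,0],"delta_rot":[0,0,0],"hand":0.82}]'
python3 - <<'E'
from h import *
im=r.get_image("wrist");save(im,"pics/w5.png");W=cloud(im);np.save("w5.npy",W)
t=r.get_image("top");save(t,"pics/t5.png");T=cloud(t);np.save("t5.npy",T)
for X,n in((W,"w"),(T,"t")):
  m=(X[...,0]>.515)&(X[...,0]<.61)&(X[...,1]>.08)&(X[...,1]<.18)&(X[...,2]>.035)&(X[...,2]<.08)
  p=X[m];print(n,len(p),p.min(0),p.max(0),p.mean(0))
E
```

```text
time: 20.05
tcp_pos: [0.4906, 0.1067, 0.1554]
tcp_rot: [[-1.0, -0.001, -0.001], [-0.001, 1.0, -0.0], [0.001, -0.0, -1.0]]
ft_force: [0.0, -0.2, 0.6]
width: 0.0701
grasp_force: 0.0
w 2670 [0.52464584 0.10038036 0.03515856] [0.57482668 0.15318275 0.07168428] [0.54422807 0.12615371 0.0523123 ]Traceback (most recent call last):
  File "<stdin>", line 6, in <module>
    return umr_minimum(a, axis, None, out, keepdims, initial, where)
ValueError: zero-size array to reduction operation minimum which has no identity
```

View pics/w5.png

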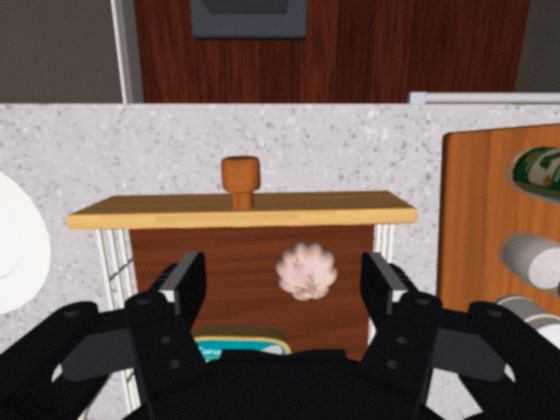

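Basket is out; garlic at (307,271) clear of the rack wires. Going for it at (0.551, 0.127).

```bash
python3 -m jog '[{"travel":[-30,10,0],"delta_rot":[0,0,0],"hand":0.82},{"travel":[-30,10,0],"delta_rot":[0,0,0],"hand":0.82},{"travel":[0,0,40],"delta_rot":[0,0,0],"hand":0.82},{"travel":[0,0,40],"delta_rot":[0,0,0],"hand":0.82},{"travel":[0,0,20],"delta_rot":[0,0,0],"hand":0.82},{"travel":[0,0,10],"delta_rot":[0,0,0],"hand":0.82},{"travel":[0,0,0],"delta_rot":[0,0,0],"hand":0.82},{"travel":[0,0,0],"delta_rot":[0,0,0],"hand":0.82}]'; python3 d.py .551 .127 .023
```

```text
time: 20.95
tcp_pos: [0.5514, 0.1266, 0.0466]
tcp_rot: [[-1.0, 0.0, 0.001], [0.0, 1.0, 0.0], [-0.001, 0.0, -1.0]]
ft_force: [0.4, -0.5, 0.1]
width: 0.0703
grasp_force: 0.0
t 20.95 travel mm [ 0.4  0.4 23.6] rotz to align -0.0 w 0.0703
```

```bash
python3 -m jog '[{"travel":[0,0,12],"delta_rot":[0,0,0],"hand":0.82},{"travel":[0,0,11],"delta_rot":[0,0,0],"hand":0.82},{"travel":[0,0,0],"delta_rot":[0,0,0],"hand":0.82},{"travel":[0,0,0],"delta_rot":[0,0,0],"hand":0.82},{"travel":[0,0,0],"delta_rot":[0,0,0],"hand":0.45},{"travel":[0,0,0],"delta_rot":[0,0,0],"hand":0.45},{"travel":[0,0,0],"delta_rot":[0,0,0],"hand":0.45},{"travel":[0,0,0],"delta_rot":[0,0,0],"hand":0.45},{"travel":[0,0,0],"delta_rot":[0,0,0],"hand":0.45},{"travel":[0,0,0],"delta_rot":[0,0,0],"hand":0.45}]' 20
python3 -m jog '[{"travel":[0,0,-10],"delta_rot":[0,0,0],"hand":0.45},{"travel":[0,0,-30],"delta_rot":[0,0,0],"hand":0.45},{"travel":[0,0,-40],"delta_rot":[0,0,0],"hand":0.45},{"travel":[0,0,-30],"delta_rot":[0,0,0],"hand":0.45},{"travel":[0,0,0],"delta_rot":[0,0,0],"hand":0.45}]'
python3 - <<'E'
from h import *
s=r.get_image("scene");im=r.get_image("wrist")
cv2.imwrite("pics/m4.png",np.hstack([cv2.resize(s["frame"][130:330,180:380],(400,400)),im["frame"][20:420,80:480]])[:,:,::-1])
E
```

```text
time: 21.95
tcp_pos: [0.5514, 0.1267, 0.0233]
tcp_rot: [[-1.0, -0.0, 0.001], [-0.0, 1.0, 0.0], [-0.001, 0.0, -1.0]]
ft_force: [-1.4, -0.3, 6.1]
width: 0.0504
grasp_force: 19.7
time: 22.45
tcp_pos: [0.5529, 0.1272, 0.1372]
tcp_rot: [[-1.0, 0.0, 0.006], [0.0, 1.0, 0.002], [-0.006, 0.002, -1.0]]
ft_force: [0.8, -0.4, -0.9]
width: 0.0503
grasp_force: 21.1
```

View pics/m4.png

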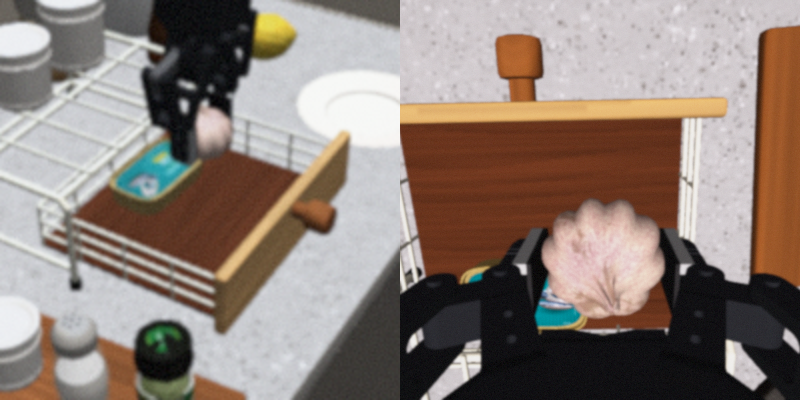

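```bash
python3 -m jog '[{"travel":[2,-30,0],"delta_rot":[0,0,0],"hand":0.45},{"travel":[2,-36,0],"delta_rot":[0,0,0],"hand":0.45},{"travel":[2,-36,0],"delta_rot":[0,0,0],"hand":0.45},{"travel":[2,-36,0],"delta_rot":[0,0,0],"hand":0.45},{"travel":[2,-36,0],"delta_rot":[0,0,0],"hand":0.45},{"travel":[2,-36,0],"delta_rot":[0,0,0],"hand":0.45},{"travel":[2,-36,0],"delta_rot":[0,0,0],"hand":0.45},{"travel":[2,-36,0],"delta_rot":[0,0,0],"hand":0.45},{"travel":[3,-34,0],"delta_rot":[0,0,0],"hand":0.45},{"travel":[0,0,30],"delta_rot":[0,0,0],"hand":0.45},{"travel":[0,0,0],"delta_rot":[0,0,0],"hand":0.45},{"travel":[0,0,0],"delta_rot":[0,0,0],"hand":0.45}]'
python3 - <<'E'
from h import *
im=r.get_image("wrist");save(im,"pics/w6.png");W=cloud(im)
print(find(W,(.5315,-.189),.095,.008,.03))
E
python3 d.py .5315 -.189 .011
```

```text
time: 23.75
tcp_pos: [0.5314, -0.1885, 0.1021]
tcp_rot: [[-1.0, -0.001, -0.002], [-0.001, 1.0, 0.001], [0.002, 0.001, -1.0]]
ft_force: [1.0, 0.9, -0.9]
width: 0.05
grasp_force: 21.3
(array([ 0.5305, -0.1885]), 0.0799, np.float64(0.0175), 16489)
t 23.8 travel mm [ 0.4 -0.6 91.8] rotz to align 0.001 w 0.0505
```

View pics/w6.png

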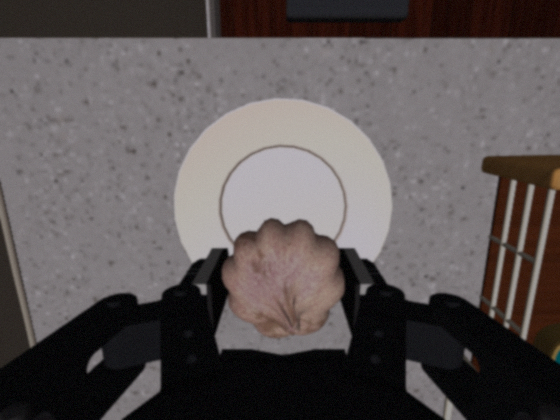

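Plate centre in column 283, garlic at (284,280), aligned. Lowering.

```bash
python3 -m jog '[{"travel":[0,0,35],"delta_rot":[0,0,0],"hand":0.45},{"travel":[0,0,30],"delta_rot":[0,0,0],"hand":0.45},{"travel":[0,0,15],"delta_rot":[0,0,0],"hand":0.45},{"travel":[0,0,6],"delta_rot":[0,0,0],"hand":0.45},{"travel":[0,0,0],"delta_rot":[0,0,0],"hand":0.45},{"travel":[0,0,0],"delta_rot":[0,0,0],"hand":0.45}]'; python3 d.py .5315 -.189 .011
```

```text
time: 24.4
tcp_pos: [0.5327, -0.1894, 0.0178]
tcp_rot: [[-1.0, -0.0, 0.001], [-0.0, 1.0, -0.0], [-0.001, -0.0, -1.0]]
ft_force: [0.1, -1.0, -0.3]
width: 0.0505
grasp_force: 21.3
t 24.4 travel mm [1.2 0.4 6.8] rotz to align 0.0 w 0.0505
```

```bash
python3 -m jog '[{"travel":[1,0,4],"delta_rot":[0,0,0],"hand":0.45},{"travel":[0,0,3],"delta_rot":[0,0,0],"hand":0.45},{"travel":[0,0,0],"delta_rot":[0,0,0],"hand":0.45},{"travel":[0,0,0],"delta_rot":[0,0,0],"hand":0.45}]'
python3 -m jog '[{"travel":[0,0,0],"delta_rot":[0,0,0],"hand":0.65},{"travel":[0,0,0],"delta_rot":[0,0,0],"hand":0.78},{"travel":[0,0,0],"delta_rot":[0,0,0],"hand":0.78},{"travel":[0,0,0],"delta_rot":[0,0,0],"hand":0.78},{"travel":[0,0,-15],"delta_rot":[0,0,0],"hand":0.78},{"travel":[0,0,-40],"delta_rot":[0,0,0],"hand":0.78},{"travel":[0,0,-45],"delta_rot":[0,0,0],"hand":0.7},{"travel":[0,0,-40],"delta_rot":[0,0,0],"hand":0.6},{"travel":[0,0,0],"delta_rot":[0,0,0],"hand":0.6}]'
python3 - <<'E'
from h import *
W=cloud(r.get_image("wrist"))
print("garlic",find(W,(.5315,-.189),.05,.025,.08));T=cloud(r.get_image("top"));print(find(T,(.5315,-.189),.05,.025,.08))
E
python3 d.py .461 .0766 .15
```

```text
time: 24.8
tcp_pos: [0.5314, -0.1894, 0.0101]
tcp_rot: [[-1.0, -0.0, 0.001], [-0.0, 1.0, -0.0], [-0.001, -0.0, -1.0]]
ft_force: [0.6, -0.3, 5.2]
width: 0.0506
grasp_force: 21.5
time: 25.7
tcp_pos: [0.5332, -0.1902, 0.1557]
tcp_rot: [[-1.0, 0.0, 0.008], [0.0, 1.0, -0.002], [-0.008, -0.002, -1.0]]
ft_force: [0.1, -0.7, -1.4]
width: 0.0513
grasp_force: 0.0
garlic (array([ 0.5309, -0.189 ]), 0.0268, np.float64(0.0589), 2719)
(array([ 0.532 , -0.1906]), 0.0268, np.float64(0.0543), 251)
t 25.8 travel mm [ 70.4 266.    1.1] rotz to align 0.0 w 0.0516
```

```bash
python3 -m jog '[{"travel":[10,38,0],"delta_rot":[0,0,0],"hand":0.6},{"travel":[10,38,0],"delta_rot":[0,0,0],"hand":0.6},{"travel":[10,38,0],"delta_rot":[0,0,0],"hand":0.6},{"travel":[10,38,0],"delta_rot":[0,0,0],"hand":0.6},{"travel":[10,38,0],"delta_rot":[0,0,0],"hand":0.6},{"travel":[10,38,0],"delta_rot":[0,0,0],"hand":0.6},{"travel":[10,38,0],"delta_rot":[0,0,0],"hand":0.6},{"travel":[0,0,30],"delta_rot":[0,0,0],"hand":0.6},{"travel":[0,0,0],"delta_rot":[0,0,0],"hand":0.6},{"travel":[0,0,0],"delta_rot":[0,0,0],"hand":0.6}]'; python3 d.py .461 .0766 .0467
```

```text
time: 26.8
tcp_pos: [0.4604, 0.0758, 0.1195]
tcp_rot: [[-1.0, 0.001, -0.002], [0.001, 1.0, -0.001], [0.002, -0.001, -1.0]]
ft_force: [0.1, -0.3, 0.4]
width: 0.0511
grasp_force: 0.0
t 26.8 travel mm [-0.7  0.8 72.8] rotz to align -0.001 w 0.0511
```

```bash
python3 -m jog '[{"travel":[0,0.5,35],"delta_rot":[0,0,0],"hand":0.6},{"travel":[0,0,25],"delta_rot":[0,0,0],"hand":0.6},{"travel":[0,0,13],"delta_rot":[0,0,0],"hand":0.6},{"travel":[0,0,0],"delta_rot":[0,0,0],"hand":0.6},{"travel":[0,0,0],"delta_rot":[0,0,0],"hand":0.2},{"travel":[0,0,0],"delta_rot":[0,0,0],"hand":0.2},{"travel":[0,0,0],"delta_rot":[0,0,0],"hand":0.2},{"travel":[0,0,0],"delta_rot":[0,0,0],"hand":0.2},{"travel":[0,0,0],"delta_rot":[0,0,0],"hand":0.2}]' 30
python3 -m jog '[{"travel":[-5,0,0],"delta_rot":[0,0,0],"hand":0.2},{"travel":[-10,0.2,0],"delta_rot":[0,0,0],"hand":0.2},{"travel":[-15,0.3,0],"delta_rot":[0,0,0],"hand":0.2},{"travel":[-15,0.3,0],"delta_rot":[0,0,0],"hand":0.2},{"travel":[-15,0.3,0],"delta_rot":[0,0,0],"hand":0.2},{"travel":[-15,0.3,0],"delta_rot":[0,0,0],"hand":0.2},{"travel":[-15,0.3,0],"delta_rot":[0,0,0],"hand":0.2},{"travel":[-15,0.3,0],"delta_rot":[0,0,0],"hand":0.2},{"travel":[-13,0.3,0],"delta_rot":[0,0,0],"hand":0.2},{"travel":[-8,0.2,0],"delta_rot":[0,0,0],"hand":0.2},{"travel":[-5,0,0],"delta_rot":[0,0,0],"hand":0.2},{"travel":[0,0,0],"delta_rot":[0,0,0],"hand":0.2}]'
```

```text
time: 27.7
tcp_pos: [0.4617, 0.0766, 0.0479]
tcp_rot: [[-1.0, 0.001, 0.002], [0.001, 1.0, -0.0], [-0.002, -0.0, -1.0]]
ft_force: [-1.2, -4.7, 7.9]
width: 0.0271
grasp_force: 29.4
time: 28.9
tcp_pos: [0.5933, 0.0792, 0.0479]
tcp_rot: [[-1.0, 0.0, 0.002], [0.0, 1.0, -0.0], [-0.002, -0.0, -1.0]]
ft_force: [1.8, -3.0, 6.9]
width: 0.0274
grasp_force: 29.9
```

```bash
for i in 1 2 3; do python3 -m jog '[{"travel":[-1.5,0,0],"delta_rot":[0,0,0],"hand":0.2},{"travel":[0,0,0],"delta_rot":[0,0,0],"hand":0.2}]' | grep -E 'pos|force'; done
```

```text
tcp_pos: [0.5937, 0.0792, 0.0479]
ft_force: [-3.2, -4.0, 10.4]
grasp_force: 30.3
tcp_pos: [0.5937, 0.0791, 0.0479]
ft_force: [-13.4, -3.8, 18.8]
grasp_force: 31.0
tcp_pos: [0.5937, 0.0792, 0.0478]
ft_force: [-23.2, -2.2, 27.5]
grasp_force: 31.8
```

```bash
python3 -m jog '[{"travel":[4,0,0],"delta_rot":[0,0,0],"hand":0.2},{"travel":[0,0,0],"delta_rot":[0,0,0],"hand":0.6},{"travel":[0,0,0],"delta_rot":[0,0,0],"hand":0.6},{"travel":[0,0,0],"delta_rot":[0,0,0],"hand":0.6},{"travel":[0,0,-30],"delta_rot":[0,0,0],"hand":0.6},{"travel":[0,0,-45],"delta_rot":[0,0,0],"hand":0.7},{"travel":[0,0,-40],"delta_rot":[0,0,0],"hand":0.75},{"travel":[9,40,0],"delta_rot":[0,0,0],"hand":0.75},{"travel":[9,40,0],"delta_rot":[0,0,0],"hand":0.75},{"travel":[9,40,0],"delta_rot":[0,0,0],"hand":0.75},{"travel":[9,40,0],"delta_rot":[0,0,0],"hand":0.75},{"travel":[9,40,0],"delta_rot":[0,0,0],"hand":0.75}]'
python3 -m jog '[{"travel":[9,42,0],"delta_rot":[0,0,0],"hand":0.75},{"travel":[0,0,0],"delta_rot":[0,0,0],"hand":0.75},{"travel":[0,0,0],"delta_rot":[0,0,0],"hand":0.75}]'
python3 - <<'E'
from h import *
W=cloud(r.get_image("wrist"))
print("salt",find(W,(.539,.322),.035,.045,.11))
im=r.get_image("top");T=cloud(im)
m=(T[...,2]>.068)&(T[...,2]<.085)
for n,u,v in [("bL",212,197),("bR",320,194),("knob",265,208)]: print(n,np.nanmedian(T[v-1:v+2,u-1:u+2].reshape(-1,3),0).round(4))
E
python3 d.py .539 .3222 .0502
```

```text
time: 30.7
tcp_pos: [0.5469, 0.2814, 0.1618]
tcp_rot: [[-1.0, -0.0, 0.0], [-0.0, 1.0, 0.0], [-0.0, 0.0, -1.0]]
ft_force: [0.8, -0.4, 0.5]
width: 0.064
grasp_force: 0.0
time: 31.0
tcp_pos: [0.5379, 0.3226, 0.1614]
tcp_rot: [[-1.0, -0.002, -0.0], [-0.002, 1.0, -0.0], [0.0, -0.0, -1.0]]
ft_force: [0.4, -0.9, -0.1]
width: 0.0641
grasp_force: 0.0
salt (array([0.538 , 0.3223]), 0.0214, np.float64(0.1079), 3026)
bL [0.6198 0.1953 0.0774]
bR [ 0.6253 -0.0436  0.0779]
knob [0.5942 0.0778 0.0813]
t 31.1 travel mm [ -0.2   1.6 111.4] rotz to align -0.001 w 0.0642
```

```bash
python3 -m jog '[{"travel":[-0.5,0,40],"delta_rot":[0,0,0],"hand":0.75},{"travel":[0,0,40],"delta_rot":[0,0,0],"hand":0.75},{"travel":[0,0,20],"delta_rot":[0,0,0],"hand":0.75},{"travel":[0,0,11],"delta_rot":[0,0,0],"hand":0.75},{"travel":[0,0,0],"delta_rot":[0,0,0],"hand":0.75},{"travel":[0,0,0],"delta_rot":[0,0,0],"hand":0.75}]'
python3 -m jog '[{"travel":[0,0,0],"delta_rot":[0,0,0],"hand":0.35},{"travel":[0,0,0],"delta_rot":[0,0,0],"hand":0.35},{"travel":[0,0,0],"delta_rot":[0,0,0],"hand":0.35},{"travel":[0,0,0],"delta_rot":[0,0,0],"hand":0.35},{"travel":[0,0,0],"delta_rot":[0,0,0],"hand":0.35},{"travel":[0,0,0],"delta_rot":[0,0,0],"hand":0.35}]' 25
```

```text
time: 31.7
tcp_pos: [0.5397, 0.3215, 0.0517]
tcp_rot: [[-1.0, 0.001, 0.001], [0.001, 1.0, 0.001], [-0.001, 0.001, -1.0]]
ft_force: [-0.5, 0.6, 0.1]
width: 0.0637
grasp_force: 0.0
time: 32.3
tcp_pos: [0.5397, 0.3221, 0.0521]
tcp_rot: [[-1.0, -0.0, 0.002], [-0.0, 1.0, 0.001], [-0.002, 0.001, -1.0]]
ft_force: [-1.2, -1.7, 9.1]
width: 0.0385
grasp_force: 24.5
```

```bash
python3 -m jog '[{"travel":[0,0,-10],"delta_rot":[0,0,0],"hand":0.35},{"travel":[0,0,-40],"delta_rot":[0,0,0],"hand":0.35},{"travel":[0,0,-40],"delta_rot":[0,0,0],"hand":0.35},{"travel":[0,0,-20],"delta_rot":[0,0,0],"hand":0.35},{"travel":[2,-41,0],"delta_rot":[0,0,0],"hand":0.35},{"travel":[2,-41,0],"delta_rot":[0,0,0],"hand":0.35},{"travel":[2,-42,0],"delta_rot":[0,0,0],"hand":0.35},{"travel":[3,-42,0],"delta_rot":[0,0,0],"hand":0.35},{"travel":[3,-42,0],"delta_rot":[0,0,0],"hand":0.35},{"travel":[3,-42,0],"delta_rot":[0,0,0],"hand":0.35},{"travel":[3,-42,0],"delta_rot":[0,0,0],"hand":0.35},{"travel":[3,-41,0],"delta_rot":[0,0,0],"hand":0.35}]'
python3 -m jog '[{"travel":[0,0,40],"delta_rot":[0,0,0],"hand":0.35},{"travel":[0,0,40],"delta_rot":[0,0,0],"hand":0.35},{"travel":[0,0,25],"delta_rot":[0,0,0],"hand":0.35},{"travel":[0,0,5],"delta_rot":[0,0,0],"hand":0.35},{"travel":[0,0,0],"delta_rot":[0,0,0],"hand":0.35},{"travel":[0,0,0],"delta_rot":[0,0,0],"hand":0.35},{"travel":[0,0,0],"delta_rot":[0,0,0],"hand":0.35}]'
python3 d.py .5187 -.011 .034
```

```text
time: 33.5
tcp_pos: [0.5177, -0.013, 0.1617]
tcp_rot: [[-1.0, -0.0, 0.001], [-0.0, 1.0, 0.0], [-0.001, 0.0, -1.0]]
ft_force: [1.2, -0.8, -1.6]
width: 0.0387
grasp_force: 25.6
time: 34.2
tcp_pos: [0.5188, -0.0112, 0.0521]
tcp_rot: [[-1.0, -0.0, 0.002], [-0.0, 1.0, 0.0], [-0.002, 0.0, -1.0]]
ft_force: [0.4, 0.1, -1.2]
width: 0.0386
grasp_force: 25.6
t 34.2 travel mm [ 0.2  0.2 18.1] rotz to align 0.0 w 0.0386
```

```bash
python3 -m jog '[{"travel":[0,0,10],"delta_rot":[0,0,0],"hand":0.35},{"travel":[0,0,6],"delta_rot":[0,0,0],"hand":0.35},{"travel":[0,0,0],"delta_rot":[0,0,0],"hand":0.35},{"travel":[0,0,2],"delta_rot":[0,0,0],"hand":0.35},{"travel":[0,0,0],"delta_rot":[0,0,0],"hand":0.35},{"travel":[0,0,0],"delta_rot":[0,0,0],"hand":0.35}]'
python3 -m jog '[{"travel":[0,0,0],"delta_rot":[0,0,0],"hand":0.6},{"travel":[0,0,0],"delta_rot":[0,0,0],"hand":0.75},{"travel":[0,0,0],"delta_rot":[0,0,0],"hand":0.75},{"travel":[0,0,0],"delta_rot":[0,0,0],"hand":0.75},{"travel":[0,0,-20],"delta_rot":[0,0,0],"hand":0.75},{"travel":[0,0,-45],"delta_rot":[0,0,0],"hand":0.75},{"travel":[0,0,-45],"delta_rot":[0,0,0],"hand":0.75},{"travel":[0,0,-20],"delta_rot":[0,0,0],"hand":0.75},{"travel":[0,0,0],"delta_rot":[0,0,0],"hand":0.75}]'
python3 - <<'E'
from h import *
print("salt",find(cloud(r.get_image("wrist")),(.517,-.0105),.04,.03,.1),find(cloud(r.get_image("top")),(.516,-.011),.04,.03,.1))
E
python3 d.py .4665 .316 .165
```

```text
time: 34.8
tcp_pos: [0.5187, -0.0115, 0.0337]
tcp_rot: [[-1.0, 0.0, 0.002], [0.0, 1.0, 0.0], [-0.002, 0.0, -1.0]]
ft_force: [-6.2, 0.0, 33.1]
width: 0.0384
grasp_force: 31.3
time: 35.7
tcp_pos: [0.5193, -0.0113, 0.1654]
tcp_rot: [[-1.0, -0.0, 0.005], [-0.0, 1.0, 0.0], [-0.005, 0.0, -1.0]]
ft_force: [-0.3, -0.7, -1.1]
width: 0.0643
grasp_force: 0.0
salt (array([ 0.5174, -0.0116]), 0.0215, np.float64(0.0904), 2483) None
t 35.8 travel mm [ 51.3 327.2  -2.5] rotz to align 0.0 w 0.0641
```

```bash
python3 -m jog '[{"travel":[6,41,0],"delta_rot":[0,0,0],"hand":0.75},{"travel":[6,41,0],"delta_rot":[0,0,0],"hand":0.75},{"travel":[6,41,0],"delta_rot":[0,0,0],"hand":0.75},{"travel":[7,41,0],"delta_rot":[0,0,0],"hand":0.75},{"travel":[7,41,0],"delta_rot":[0,0,0],"hand":0.75},{"travel":[7,41,0],"delta_rot":[0,0,0],"hand":0.75},{"travel":[7,41,0],"delta_rot":[0,0,0],"hand":0.75},{"travel":[6,40,0],"delta_rot":[0,0,0],"hand":0.75},{"travel":[0,0,0],"delta_rot":[0,0,0],"hand":0.75},{"travel":[0,0,0],"delta_rot":[0,0,0],"hand":0.75},{"travel":[0,0,0],"delta_rot":[0,0,0],"hand":0.75}]'
python3 - <<'E'
from h import *
print("jar",find(cloud(r.get_image("wrist")),(.466,.316),.04,.108,.138))
E
python3 d.py .4665 .316 .0645
```

```text
time: 36.9
tcp_pos: [0.4659, 0.3144, 0.1616]
tcp_rot: [[-1.0, 0.001, -0.001], [0.001, 1.0, -0.002], [0.001, -0.002, -1.0]]
ft_force: [-0.5, 0.2, -0.5]
width: 0.0639
grasp_force: 0.0
jar (array([0.4647, 0.3166]), 0.0207, np.float64(0.1245), 3658)
t 36.95 travel mm [-0.5  1.8 97.5] rotz to align -0.001 w 0.064
```

```bash
python3 -m jog '[{"travel":[0,1.5,40],"delta_rot":[0,0,0],"hand":0.75},{"travel":[0,0,35],"delta_rot":[0,0,0],"hand":0.75},{"travel":[0,0,15],"delta_rot":[0,0,0],"hand":0.75},{"travel":[0,0,7],"delta_rot":[0,0,0],"hand":0.75},{"travel":[0,0,0],"delta_rot":[0,0,0],"hand":0.75},{"travel":[0,0,0],"delta_rot":[0,0,0],"hand":0.75}]'
python3 -m jog '[{"travel":[0,0,0],"delta_rot":[0,0,0],"hand":0.35},{"travel":[0,0,0],"delta_rot":[0,0,0],"hand":0.35},{"travel":[0,0,0],"delta_rot":[0,0,0],"hand":0.35},{"travel":[0,0,0],"delta_rot":[0,0,0],"hand":0.35},{"travel":[0,0,0],"delta_rot":[0,0,0],"hand":0.35},{"travel":[0,0,0],"delta_rot":[0,0,0],"hand":0.35}]' 25
```

```text
time: 37.55
tcp_pos: [0.4665, 0.3171, 0.0665]
tcp_rot: [[-1.0, 0.001, 0.001], [0.001, 1.0, 0.001], [-0.001, 0.001, -1.0]]
ft_force: [0.9, -0.6, 0.0]
width: 0.0642
grasp_force: 0.0
time: 38.15
tcp_pos: [0.4664, 0.3174, 0.0665]
tcp_rot: [[-1.0, -0.0, 0.001], [-0.0, 1.0, 0.001], [-0.001, 0.001, -1.0]]
ft_force: [-0.5, -1.8, 8.8]
width: 0.0402
grasp_force: 24.8
```

```bash
python3 -m jog '[{"travel":[0,0,-10],"delta_rot":[0,0,0],"hand":0.35},{"travel":[0,0,-40],"delta_rot":[0,0,0],"hand":0.35},{"travel":[0,0,-50],"delta_rot":[0,0,0],"hand":0.35},{"travel":[-8,-40,0],"delta_rot":[0,0,0],"hand":0.35},{"travel":[-8,-40,0],"delta_rot":[0,0,0],"hand":0.35},{"travel":[-8,-40,0],"delta_rot":[0,0,0],"hand":0.35},{"travel":[-8,-40,0],"delta_rot":[0,0,0],"hand":0.35},{"travel":[-9,-41,0],"delta_rot":[0,0,0],"hand":0.35},{"travel":[-9,-41,0],"delta_rot":[0,0,0],"hand":0.35},{"travel":[0,0,0],"delta_rot":[0,0,0],"hand":0.35},{"travel":[0,0,40],"delta_rot":[0,0,0],"hand":0.35},{"travel":[0,0,40],"delta_rot":[0,0,0],"hand":0.35}]'
python3 -m jog '[{"travel":[0,0,18],"delta_rot":[0,0,0],"hand":0.35},{"travel":[0,0,0],"delta_rot":[0,0,0],"hand":0.35},{"travel":[0,0,0],"delta_rot":[0,0,0],"hand":0.35},{"travel":[0,0,0],"delta_rot":[0,0,0],"hand":0.35}]'
python3 d.py .5166 .0754 .0485
```

```text
time: 39.35
tcp_pos: [0.5169, 0.0756, 0.0862]
tcp_rot: [[-1.0, 0.0, 0.003], [0.0, 1.0, 0.001], [-0.003, 0.001, -1.0]]
ft_force: [0.6, -0.4, -1.4]
width: 0.04
grasp_force: 25.8
time: 39.75
tcp_pos: [0.5168, 0.0755, 0.0692]
tcp_rot: [[-1.0, -0.0, 0.002], [-0.0, 1.0, 0.0], [-0.002, 0.0, -1.0]]
ft_force: [0.6, 0.4, -1.0]
width: 0.0398
grasp_force: 25.6
t 39.75 travel mm [ 0.2 -0.1 20.7] rotz to align 0.0 w 0.0398
```

```bash
python3 -m jog '[{"travel":[0,0,10],"delta_rot":[0,0,0],"hand":0.35},{"travel":[0,0,8],"delta_rot":[0,0,0],"hand":0.35},{"travel":[0,0,0],"delta_rot":[0,0,0],"hand":0.35},{"travel":[0,0,2],"delta_rot":[0,0,0],"hand":0.35},{"travel":[0,0,0],"delta_rot":[0,0,0],"hand":0.35},{"travel":[0,0,0],"delta_rot":[0,0,0],"hand":0.35}]'
python3 -m jog '[{"travel":[0,0,0],"delta_rot":[0,0,0],"hand":0.6},{"travel":[0,0,0],"delta_rot":[0,0,0],"hand":0.75},{"travel":[0,0,0],"delta_rot":[0,0,0],"hand":0.75},{"travel":[0,0,0],"delta_rot":[0,0,0],"hand":0.75},{"travel":[0,0,-20],"delta_rot":[0,0,0],"hand":0.75},{"travel":[0,0,-45],"delta_rot":[0,0,0],"hand":0.75},{"travel":[0,0,-40],"delta_rot":[0,0,0],"hand":0.75},{"travel":[0,0,-5],"delta_rot":[0,0,0],"hand":0.9},{"travel":[0,0,0],"delta_rot":[0,0,0],"hand":0.9},{"travel":[0,0,0],"delta_rot":[0,0,0],"hand":0.9}]'
python3 - <<'E'
from h import *
print("jar",find(cloud(r.get_image("wrist")),(.516,.0745),.04,.09,.12))
E
python3 d.py .611 .328 .16
```

```text
time: 40.35
tcp_pos: [0.5161, 0.0746, 0.0481]
tcp_rot: [[-1.0, 0.001, 0.0], [0.001, 1.0, -0.0], [-0.0, -0.0, -1.0]]
ft_force: [-2.0, -3.9, 9.6]
width: 0.0398
grasp_force: 24.9
time: 41.35
tcp_pos: [0.5155, 0.0752, 0.1568]
tcp_rot: [[-1.0, -0.0, -0.001], [-0.0, 1.0, -0.0], [0.001, -0.0, -1.0]]
ft_force: [0.3, -0.2, -0.5]
width: 0.0765
grasp_force: 0.0
jar (array([0.5138, 0.0748]), 0.0207, np.float64(0.1066), 3233)
t 41.4 travel mm [-95.7 252.9  -3.8] rotz to align 0.0 w 0.0766
```

```bash
python3 -m jog '[{"travel":[-13,36,0],"delta_rot":[0,0,0],"hand":0.9},{"travel":[-13,36,0],"delta_rot":[0,0,0],"hand":0.9},{"travel":[-13,36,0],"delta_rot":[0,0,0],"hand":0.9},{"travel":[-14,36,0],"delta_rot":[0,0,0],"hand":0.9},{"travel":[-14,36,0],"delta_rot":[0,0,0],"hand":0.9},{"travel":[-14,36,0],"delta_rot":[0,0,0],"hand":0.9},{"travel":[-14,36,0],"delta_rot":[0,0,0],"hand":0.9},{"travel":[0,0,0],"delta_rot":[0,0,0],"hand":0.9},{"travel":[0,0,0],"delta_rot":[0,0,0],"hand":0.9},{"travel":[0,0,0],"delta_rot":[0,0,0],"hand":0.9}]'
python3 - <<'E'
from h import *
print("can",find(cloud(r.get_image("wrist")),(.61,.327),.04,.06,.09))
E
python3 d.py .6105 .3275 .046
```

```text
time: 42.4
tcp_pos: [0.6106, 0.326, 0.1565]
tcp_rot: [[-1.0, 0.001, -0.001], [0.001, 1.0, -0.001], [0.001, -0.001, -1.0]]
ft_force: [-0.6, 0.6, -0.5]
width: 0.0766
grasp_force: 0.0
can (array([0.61  , 0.3272]), 0.0287, np.float64(0.0739), 4532)
t 42.45 travel mm [  0.2   1.7 110.9] rotz to align -0.001 w 0.0766
```

```bash
python3 -m jog '[{"travel":[0,0.5,40],"delta_rot":[0,0,0],"hand":0.9},{"travel":[0,0,40],"delta_rot":[0,0,0],"hand":0.9},{"travel":[0,0,20],"delta_rot":[0,0,0],"hand":0.9},{"travel":[0,0,10],"delta_rot":[0,0,0],"hand":0.9},{"travel":[0,0,0],"delta_rot":[0,0,0],"hand":0.9},{"travel":[0,0,0],"delta_rot":[0,0,0],"hand":0.9}]'
python3 -m jog '[{"travel":[0,0,0],"delta_rot":[0,0,0],"hand":0.5},{"travel":[0,0,0],"delta_rot":[0,0,0],"hand":0.5},{"travel":[0,0,0],"delta_rot":[0,0,0],"hand":0.5},{"travel":[0,0,0],"delta_rot":[0,0,0],"hand":0.5},{"travel":[0,0,0],"delta_rot":[0,0,0],"hand":0.5},{"travel":[0,0,0],"delta_rot":[0,0,0],"hand":0.5}]' 25
```

```text
time: 43.05
tcp_pos: [0.6116, 0.3277, 0.0489]
tcp_rot: [[-1.0, 0.0, 0.001], [0.0, 1.0, 0.001], [-0.001, 0.001, -1.0]]
ft_force: [0.1, -0.2, 0.6]
width: 0.0771
grasp_force: 0.0
time: 43.65
tcp_pos: [0.6116, 0.328, 0.0492]
tcp_rot: [[-1.0, -0.0, 0.002], [-0.0, 1.0, 0.001], [-0.002, 0.001, -1.0]]
ft_force: [-1.3, -2.0, 9.0]
width: 0.0537
grasp_force: 25.3
```

```bash
python3 -m jog '[{"travel":[0,0,-10],"delta_rot":[0,0,0],"hand":0.5},{"travel":[0,0,-30],"delta_rot":[0,0,0],"hand":0.5},{"travel":[0,0,-20],"delta_rot":[0,0,0],"hand":0.5},{"travel":[18,-33,0],"delta_rot":[0,0,0],"hand":0.5},{"travel":[18,-33,0],"delta_rot":[0,0,0],"hand":0.5},{"travel":[19,-33,0],"delta_rot":[0,0,0],"hand":0.5},{"travel":[19,-33,0],"delta_rot":[0,0,0],"hand":0.5},{"travel":[19,-33,0],"delta_rot":[0,0,0],"hand":0.5},{"travel":[0,0,0],"delta_rot":[0,0,0],"hand":0.5},{"travel":[0,0,35],"delta_rot":[0,0,0],"hand":0.5},{"travel":[0,0,25],"delta_rot":[0,0,0],"hand":0.5},{"travel":[0,0,0],"delta_rot":[0,0,0],"hand":0.5}]'
python3 -m jog '[{"travel":[0,0,0],"delta_rot":[0,0,0],"hand":0.5},{"travel":[0,0,0],"delta_rot":[0,0,0],"hand":0.5}]'
python3 d.py .5185 .1628 .0312
```

```text
time: 44.85
tcp_pos: [0.5168, 0.1625, 0.046]
tcp_rot: [[-1.0, -0.0, -0.003], [-0.0, 1.0, -0.001], [0.003, -0.001, -1.0]]
ft_force: [-0.6, 0.6, -0.6]
width: 0.0536
grasp_force: 27.2
time: 45.05
tcp_pos: [0.5188, 0.1631, 0.0491]
tcp_rot: [[-1.0, -0.0, 0.002], [-0.0, 1.0, 0.001], [-0.002, 0.001, -1.0]]
ft_force: [0.0, -0.7, -1.6]
width: 0.0537
grasp_force: 27.2
t 45.05 travel mm [ 0.3 -0.3 17.9] rotz to align 0.0 w 0.0537
```

```bash
python3 -m jog '[{"travel":[0,0,9],"delta_rot":[0,0,0],"hand":0.5},{"travel":[0,0,7],"delta_rot":[0,0,0],"hand":0.5},{"travel":[0,0,0],"delta_rot":[0,0,0],"hand":0.5},{"travel":[0,0,1.5],"delta_rot":[0,0,0],"hand":0.5},{"travel":[0,0,0],"delta_rot":[0,0,0],"hand":0.5},{"travel":[0,0,0],"delta_rot":[0,0,0],"hand":0.5}]'
python3 -m jog '[{"travel":[0,0,0],"delta_rot":[0,0,0],"hand":0.7},{"travel":[0,0,0],"delta_rot":[0,0,0],"hand":0.9},{"travel":[0,0,0],"delta_rot":[0,0,0],"hand":0.9},{"travel":[0,0,0],"delta_rot":[0,0,0],"hand":0.9},{"travel":[0,0,-20],"delta_rot":[0,0,0],"hand":0.9},{"travel":[0,0,-45],"delta_rot":[0,0,0],"hand":0.9},{"travel":[0,0,-45],"delta_rot":[0,0,0],"hand":0.9},{"travel":[0,0,-35],"delta_rot":[0,0,0],"hand":0.9},{"travel":[0,0,0],"delta_rot":[0,0,0],"hand":0.9},{"travel":[0,0,0],"delta_rot":[0,0,0],"hand":0.9}]'
python3 - <<'E'
from h import *
W=cloud(r.get_image("wrist"))
for n,c,a,b in [("can",(.5185,.16),.042,.07),("jar",(.516,.073),.09,.12),("salt",(.5165,-.0115),.03,.1)]: print(n,find(W,c,.04,a,b))
save(r.get_image("scene"),"pics/s9.png")
E
```

```text
time: 45.65
tcp_pos: [0.518, 0.1627, 0.0308]
tcp_rot: [[-1.0, 0.0, 0.0], [0.0, 1.0, 0.0], [-0.0, 0.0, -1.0]]
ft_force: [-5.2, -1.6, 20.4]
width: 0.0539
grasp_force: 29.2
time: 46.65
tcp_pos: [0.5181, 0.1628, 0.1757]
tcp_rot: [[-1.0, -0.0, 0.001], [-0.0, 1.0, 0.001], [-0.001, 0.001, -1.0]]
ft_force: [-0.2, 0.3, -0.3]
width: 0.0764
grasp_force: 0.0
can (array([0.5166, 0.1628]), 0.0287, np.float64(0.0555), 3470)
jar (array([0.5144, 0.0755]), 0.0209, np.float64(0.107), 2972)
salt (array([ 0.5176, -0.0101]), 0.0215, np.float64(0.0907), 3353)
```

View pics/s9.png

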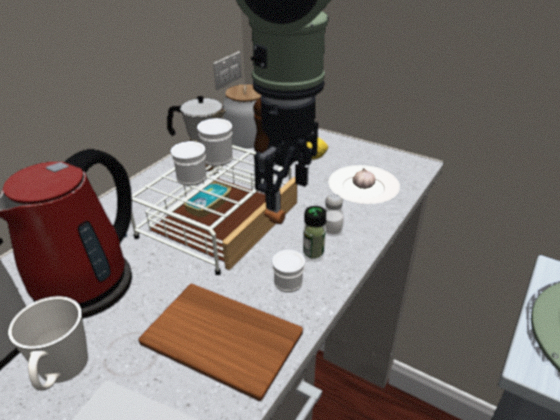

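The final picture shows the row back in place: canister (288,270), jar (314,232) and salt (334,213), each within about 1 mm of the wrist-camera measurement before the move. The basket is shut and the garlic is at (364,178) on the plate.

```bash
python3 -c "
from bench import r
print(r.finish_job())"
```

```text
the job is handed in; nothing more can be done
None
```

I handed the job in at about 47 s of the 144 s allowed: the garlic is on the middle of the plate, the basket is fully home, and the salt, spice jar and canister stand upright within about 1 mm of where they started.

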